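Sound a test column with a depth rod and set the marker

TASK

Take the depth rod from its rest and slide it, tip first, gently into the bore of the grey column until it really bottoms on the hidden stop. Leave it there, fully home, and slide the marker along its rail until its pointer is level with the rear end of the rod's handle, so that the exposed length can be read on the scale. Do not force the rod (keep it under about 30 N) and leave the other things on the bench alone.

Things in the scene. Friction and masses are not known exactly. Their poses are not given: they have to be found in the camera images.
- rod_grip (a point): Centre of the square black handle (50 long, 20 wide, 20 high mm) of the loose 190 mm, 90 g depth rod. x points along the rod from handle to tip, z up. The tip is 165 mm ahead (+x), the rear end face 25 mm behind (-x). It starts level on the rest, 42 mm above the bench, the handle free in the air, to be gripped from above across its width (along y).
- rod_end (a point): Centre of the rear end face of the rod's handle, axes as rod_grip. The pointer must be brought level with this end.
- rod_tip (a point): Centre of the tapered tip of the rod's steel shaft (12 mm in diameter, 140 mm long), axes as rod_grip.
- rest: Fixed black rest that carries the rod at the start: plate 150 x 60 x 8 mm with two notched posts, 100 mm apart, 24 mm wide, 59 mm high, that hold the shaft from below; the nearer post stands 12 mm in front of the handle. Lift the rod 30 mm straight up to clear it. Origin under the plate, x along the rod towards its tip, z up.
- mouth (a point): Centre of the bore's mouth in the end of the grey column (70 mm in diameter, 147 mm long, lying level), 55 mm above the bench. x points into the bore along its axis, z up, y towards the marker rail. A steel flare, 27 mm wide at the mouth and 8 mm long, leads into the 15 mm bore. The fixture is fixed.
- gauge: The fixed fixture of column, base plate and rail; origin on the bench under the mouth, axes as mouth. About 16 mm past the mouth a sprung wiper must be pushed past (6 to 12 N); it then drags on the shaft all the way (2 to 7 N), so resistance alone is not the bottom, and the rod stays where left. Plate 10 mm thick, x -150 to 150, y -50 to 130 mm.
- cap: Black end cap of the column, 72 mm in diameter, from 131 to 147 mm past the mouth (origin at its front, on the bore's axis), carrying the hidden rigid stop that closes the bore. The stop lies 72 to 112 mm past the mouth, differently each time: it can only be felt. A thin pin on a light spring (under 1.5 N) stands 3 mm proud of it; home is when the tip meets the rigid stop behind.
- marker (a joint): Position of the marker along its rail in m: 0 at the end far from the column, growing towards the column (mouth's +x) up to 0.095. At 0 the pointer stands 140 mm outside the mouth. It starts within 8 mm of 0. Friction about 2 N; it stays where it is left. The rail is parallel to the bore, 90 mm to its +y side.
- marker_knob (a point): Centre of the marker's upright round black knob, 20 mm in diameter, from 24 to 60 mm above the bench, this point 44 mm above it. Axes as mouth; it moves only along x.
- pointer (a point): Free end of the marker's pointer, a thin steel blade 3 mm wide and 14 mm above the bench, reaching from the marker to 20 mm beside the line of the bore, lower than rod and fingers. Axes as mouth; same place along x as the knob's centre.
- meter: Bystander: grey hand-held meter lying flat, 75 x 150 x 32 mm, origin under its centre.
- reel: Bystander: light wooden cable reel, 80 mm in diameter, 44 mm high, origin under its centre.
- adapter: Bystander: small stepped steel adapter, 32 mm in diameter, 55 mm high, origin under its centre.
- driver: Bystander: screwdriver lying on the bench, origin under its middle.
Not all that is in view belongs to the job. Of the things like the part that bears rod_grip, leave any that is green, pink or yellow; of the rest the larger one is meant.

How it is judged:
By the outcome, as a careful person would: the job done as asked, in the order asked, and still so for the second after the job is handed in, with the robot touching nothing.
It also fails if it takes over 72 s, if anything falls off the work surface, if the arm or the gripper's body presses on something with over 40 N, if the wrist force passes 120 N, or if a joint passes its speed limit or range.

ROBOT

A 7-joint arm with a two-finger parallel gripper is mounted at the origin on the work surface. World frame = base frame: x ahead of the robot, y to its left, z up, the work surface at z = 0. Lengths are in mm, angles in rad, forces in N, time in s.
With the tool pointing down it reaches from about 425 to 925 mm from the base axis. Payload 6.8 kg.
Tool frame: the origin (TCP) lies midway between the tips of the shut fingers; the grasp point (between the pads) lies 19 mm behind it (manip.grip_point_offset is the distance from the TCP to the grasp point, in mm); z points along the fingers, y is the line along which they close (so a half turn about z gives the same grasp; the last joint's range is limited). The gripper opens to 85 mm and grips with 20 to 120 N. Pads are 22 mm wide; open, the fingers measure 114 mm over their backs; the gripper's body (76 mm by 85 mm) begins 54 mm behind the grasp point. The pads swing forward as they close: fully open they stand 13 mm farther back than shut.
Start: joints at [-1.425, 0.477, 0.022, 1.555, -0.011, 1.109, -0.083], TCP at [169.477, 653.395, 231.308] pointing down, gripper open.
Joint ranges: [-2.96, 2.96], [-0.34, 2.1], [-1.41, 1.46], [0.24, 2.44], [-1.37, 4.51], [0.17, 1.92], [-2.96, 2.96]. Speed limits (rad/s): [2.39, 2.39, 3.14, 3.14, 3.14, 3.14, 3.14].

INTERFACE

Orientations are given as a 3x3 rotation matrix whose columns are the frame's x, y, z axes.
In Python, from bench import manip gives the robot as it stands. The module is installed in compiled form; this text tells all that it offers.
- The arm moves only by the tool step_arm, never from a script. Its argument "plan" is a list of rows, each a list of 3 entries, a list of its own where there are three numbers: the shift along the tool's x, y, z in m, then the turn about the tool's z in degrees, then the opening, from -1 (shut) to 1 (fully open). A call has 1 to 12 rows; each row shifts and turns the commanded pose from where the row before left it, along the tool's axes as they then stand; what a row does not reach is not made up. A row lasts 1/12 s, in which the tool goes at most 41.7 mm and 7.16 degrees, less where a joint would pass 70% of its speed; a pose out of reach is approached as far as the arm can. A call with a gripper value outside its range is refused whole. The fingers move at their own pace and stop on an object; the grip force is fixed at half the most. Time passes only in rows, so rows that do not move let the fingers close. It gives the time, the measured TCP pose, the force, the opening and the grip force at its end, in the units of the state.
- manip.sense(): the state, without advancing time (a new reading comes with each control period).
- manip.grab_frame(name): name is "scene" or "top"; returns a dict with "img" (420x560x3 uint8, red, green, blue), "range_z" (420x560 float32, mm along the optical axis (not along the pixel's ray), 0 where there is no reading), "fx", "fy", "cx", "cy" (pixels), "dist" ([k1, k2, p1, p2, k3] as OpenCV has them; the pictures are not rectified), "R" (3x3) and "t" (3): a world point X has camera coordinates R X + t. Camera axes: x right, y down, z forward; pixel columns grow to the right and rows downward; lengths in mm; the calibration is good to about 2 mm. A picture is of the moment at which its call begins.
- manip.job_done(): hands the job in; it is judged then, once.
Trained networks look in a picture, given as the dict that the camera call returned (one of the last four; its "shot" number tells which), for a name from the list of things; names that differ only in an ending like _2 or _b are one class to them, and where a whole thing is asked for, a point or a joint stands for the part that bears it (a point fixed in the world has none). Each returns a list of dicts, best first, with "score" (0 to 1); they miss things now and then, are a little off and sometimes report something else, mostly with a low value. They report only what shows in the picture. A call takes as long as a camera call. They do not tell look-alikes from the thing itself.
- manip.cut_out(picture, target): "pixels" (420x560 bool, what is visible of it) and "rect" ([centre column, centre row, width, height] in pixels, round what is visible of it).
The state is a dict: "time_s": time; "q": joint angles; "qd": joint speeds; "joint_efforts": joint torques, N m; "eef_pos": TCP position; "eef_rot": TCP orientation; "ft_force": force on the tool from outside, world axes, zero at the start; "wrist_torque": the same for the moment, N m; "grip_width": finger opening in mm; "finger_force": force on a finger pad.
Only numpy, scipy, OpenCV 4.12 (cv2) and the standard library are available. Lean on these libraries where they do the work, as an engineer would, in place of code of your own. Each camera call takes 0.05 s, during which the arm holds its last target. There are 200 camera calls.

## Working session

There is one attempt and no reset: what is moved stays moved. The work goes in short steps, Python scripts to look and compute and a tool call to move; the robot and the scene stay as the last step left them, time stands still between calls to the robot, and variables do not carry over. Pictures are saved under pics/ and viewed, at most 10 in all, crops included, and the job is handed in when it is done.

Besides the shell and the picture viewer there is one more tool, called after "Emit:" as name(argument=value, ...) on one line, values as JSON. step_arm: Moves the arm, as the interface text tells. Its arguments: {"type":"object","properties":{"plan":{"type":"array"}},"required":["plan"]}

```bash
mkdir -p pics
cat > h.py <<'E'
import numpy as np, cv2
from bench import manip
def pts(f,mask):
    v,u=np.nonzero(mask&(f["range_z"]>0)); z=f["range_z"][v,u].astype(float)
    K=np.array([[f["fx"],0,f["cx"]],[0,f["fy"],f["cy"]],[0,0,1.]])
    n=cv2.undistortPoints(np.c_[u,v].astype(float)[:,None],K,np.array(f["dist"],float))[:,0]
    C=np.c_[n*z[:,None],z]
    return (C-np.array(f["t"]))@np.array(f["R"]), f["img"][v,u]
def save(f,n): cv2.imwrite("pics/"+n,cv2.cvtColor(f["img"],cv2.COLOR_RGB2BGR))
E
python3 - <<'E'
from h import *
s=manip.sense(); print({k:np.round(v,3).tolist() for k,v in s.items()}, manip.grip_point_offset)
fs={n:manip.grab_frame(n) for n in("scene","top")}
for n,f in fs.items():
    save(f,n+"0.png"); print(n,f["fx"],np.round(-np.array(f["R"]).T@f["t"]))
    for t in ["rod_grip","rest","gauge","cap","marker_knob","pointer","meter","reel","adapter","driver"]:
        for d in manip.cut_out(f,t)[:3]:
            P,c=pts(f,d["pixels"])
            if len(P): print(n,t,round(d["score"],2),np.round(d["rect"]).tolist(),len(P),np.round(np.median(P,0)).tolist(),np.round(np.percentile(P,2,0)).tolist(),np.round(np.percentile(P,98,0)).tolist(),np.median(c,0))
E
```

```text
{'time_s': 0.0, 'q': [-1.425, 0.478, 0.022, 1.556, -0.011, 1.109, -0.083], 'qd': [0.001, 0.001, 0.001, 0.001, -0.0, -0.0, -0.001], 'joint_efforts': [-0.0, -59.644, 1.607, -28.12, 0.012, 0.009, -0.0], 'eef_pos': [169.34, 652.798, 230.317], 'eef_rot': [[-0.968, 0.251, -0.0], [0.251, 0.968, -0.002], [-0.0, -0.002, -1.0]], 'ft_force': [-0.216, 0.262, -0.34], 'wrist_torque': [0.024, 0.031, 0.008], 'finger_force': 0.0, 'grip_width': 85.44} 18.700000000000003
scene 456.48005514437995 [1160. -845.  966.]
scene rod_grip 0.72 [318.0, 167.0, 56.0, 19.0] 224 [490.0, 281.0, 45.0] [432.0, 260.0, -2.0] [617.0, 351.0, 54.0] [112.  111.5 106. ]
scene rod_grip 0.67 [319.0, 300.0, 28.0, 50.0] 333 [814.0, -146.0, 13.0] [793.0, -262.0, 0.0] [831.0, -86.0, 22.0] [236. 138. 165.]
scene rod_grip 0.5 [257.0, 182.0, 27.0, 5.0] 49 [350.0, 124.0, 10.0] [334.0, 114.0, -3.0] [409.0, 160.0, 16.0] [ 55. 117.  63.]
scene rest 0.95 [319.0, 177.0, 46.0, 27.0] 567 [540.0, 283.0, 7.0] [465.0, 251.0, -2.0] [610.0, 323.0, 51.0] [26. 28. 29.]
scene gauge 0.7 [246.0, 239.0, 115.0, 76.0] 4979 [507.0, -113.0, 10.0] [378.0, -2
[... 2208 characters left out ...]
0] [643.0, -136.0, 10.0] [665.0, -63.0, 62.0] [41.  40.5 40. ]
top pointer 0.29 [321.0, 226.0, 98.0, 123.0] 7325 [506.0, -99.0, 10.0] [368.0, -200.0, 5.0] [655.0, -7.0, 90.0] [193. 191. 183.]
top meter 0.95 [146.0, 167.0, 61.0, 52.0] 1608 [709.0, 346.0, 31.0] [655.0, 276.0, 8.0] [766.0, 417.0, 38.0] [118.5 124.  110. ]
top reel 0.72 [432.0, 257.0, 41.0, 31.0] 950 [393.0, -374.0, 43.0] [358.0, -418.0, 1.0] [430.0, -343.0, 47.0] [189. 155.  99.]
top adapter 0.64 [412.0, 164.0, 17.0, 10.0] 143 [637.0, -368.0, 34.0] [627.0, -381.0, 8.0] [650.0, -359.0, 57.0] [116. 118. 110.]
top driver 0.78 [265.0, 116.0, 13.0, 59.0] 311 [863.0, 10.0, 22.0] [760.0, -8.0, 0.0] [912.0, 31.0, 28.0] [177.  23.  12.]
```

View pics/top0.png

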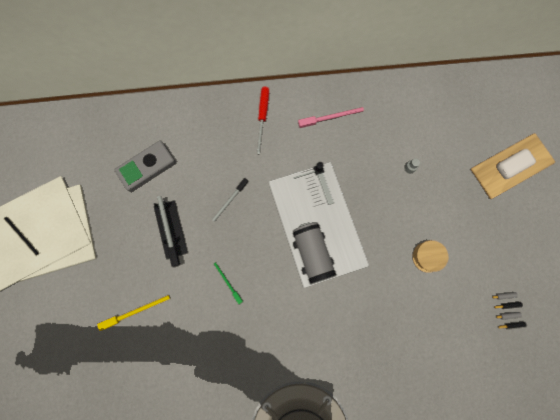

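View pics/scene0.png

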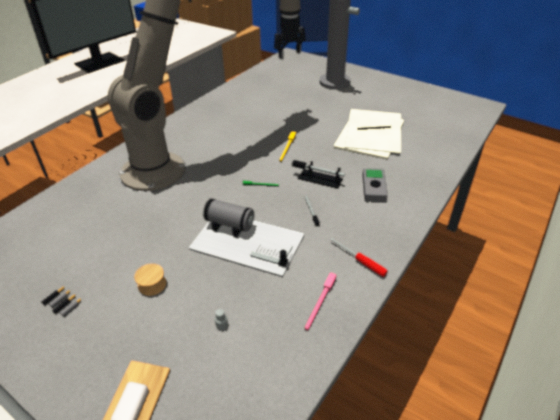

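```bash
cat > fit.py <<'E'
from h import *
from scipy.optimize import least_squares
fs=[manip.grab_frame(n) for n in("top","scene")]
for f in fs:
    P,c=pts(f,np.ones(f["range_z"].shape,bool))
    # rod: near rest, above the posts' notches
    m=(P[:,0]>400)&(P[:,0]<650)&(P[:,1]>235)&(P[:,1]<330)&(P[:,2]>36)&(P[:,2]<70)
    Q=P[m]; l=cv2.fitLine(Q[:,:2].astype(np.float32),cv2.DIST_HUBER,0,.01,.01).ravel(); d=l[:2]*np.sign(l[0]); s=(Q[:,:2]-l[2:])@d; n=(Q[:,:2]-l[2:])@[-d[1],d[0]]
    print("rod n",len(Q),"dir",np.degrees(np.arctan2(d[1],d[0])),"ends",l[2:]+d*np.percentile(s,1),l[2:]+d*np.percentile(s,99))
    for a in np.arange(s.min(),s.max(),15):
        k=(s>=a)&(s<a+15); 
        if k.sum()>2: print("  ",np.round(l[2:]+d*(a+7),0),k.sum(),np.round([np.ptp(n[k]),np.median(n[k]),np.percentile(Q[k,2],90)],1),np.median(c[m][k],0))
    # plate
    g=(P[:,0]>300)&(P[:,0]<720)&(P[:,1]>-270)&(P[:,1]<60)
    k=g&(P[:,2]>5)&(P[:,2]<15)&(c.min(1)>110); r=cv2.minAreaRect(P[k][:,:2].astype(np.float32)); print("plate",r)
    # column cylinder, axis at z=55, r=35
    k=g&(P[:,2]>45)&(P[:,2]<95)&(P[:,0]<560); Q=P[k]
    def res(p):
        t=p[1]; return np.hypot((Q[:,1]-p[0])*np.cos(t)-(Q[:,0]-440)*np.sin(t),Q[:,2]-p[2])-35
    o=least_squares(res,[-85,-.25 ,55],loss="soft_l1",f_scale=2); p=o.x
    d=np.array([np.cos(p[1]),np.sin(p[1])]); s=(Q[:,:2]-[440,p[0]])@d
    print("col",len(Q),p,np.degrees(p[1]),"ends",np.array([440,p[0]])+np.outer(np.percentile(s,[1,99]),d).round(1), np.ptp(np.percentile(s,[1,99])))
    k=g&(P[:,2]>45)&(P[:,0]>600); print("knob",k.sum(),P[k].mean(0).round(1),P[k].min(0).round(1),P[k].max(0).round(1))
E
python3 fit.py
```

```text
rod n 491 dir 11.538833 ends [433.05859866 267.96733461] [616.18836178 305.35478114]
   [439. 269.] 58 [21.2  0.1 52.4] [43. 42. 42.]
   [454. 272.] 53 [19.9 -0.5 53.2] [40. 39. 39.]
   [469. 275.] 54 [20.8 -0.9 54. ] [37. 36. 36.]
   [483. 278.] 31 [19.6 -0.4 52.8] [66. 66. 61.]
   [498. 281.] 60 [28.9  2.5 57.9] [56.5 57.5 53.5]
   [513. 284.] 26 [11.3 -1.  47.9] [138. 140. 131.]
   [528. 287.] 27 [12.5  0.3 48.7] [146. 149. 139.]
   [542. 290.] 27 [11.9 -0.3 48.2] [132. 134. 125.]
   [557. 293.] 28 [11.6  0.1 48.6] [143.  144.5 134.5]
   [572. 296.] 24 [10.6 -1.5 48.3] [141.5 143.  134.5]
   [586. 299.] 42 [28.4  0.1 54.3] [109.5 111.5 104.5]
   [601. 302.] 42 [27.8  1.  56.3] [104.5 105.5  98.5]
   [616. 305.] 19 [12.3 -1.4 48.1] [148. 150. 141.]
plate ((515.5494384765625, -125.89137268066406), (427.9742126464844, 263.84783935546875), 7.7793402671813965)
col 1622 [-79.17377201   0.21461263  54.06381471] 12.296397849080728 ends [[363.2        -95.87377201]
 [499.1        -66.27377201]] 139.03882184993455
knob 50 [ 655.7 -122.3   57.9] [ 647.  -130.7   47.7] [ 665.2 -114.1   63.6]

[... 392 characters left out ...]
532. 284.] 16 [17.7  0.2 48.8] [143.5 150.  141.5]
   [547. 287.] 14 [15.1 -2.  49.1] [141.5 146.5 140. ]
   [562. 291.] 15 [11.5 -1.3 48.7] [148. 151. 146.]
   [576. 294.] 13 [13.2 -0.  48. ] [145. 148. 142.]
   [591. 297.] 21 [31.5  1.6 57.5] [111. 112. 106.]
   [606. 300.] 28 [30.8 -1.4 56.2] [82.5 82.  80. ]
   [620. 304.] 10 [16.8  0.9 49. ] [158.  162.5 153.5]
plate ((519.4769287109375, -107.02238464355469), (290.5179748535156, 338.1911315917969), 80.92082977294922)
col 1048 [-78.9585285    0.21083523  53.89087931] 12.079968608573026 ends [[365.8       -94.8585285]
 [506.3       -64.7585285]] 143.6057574728605
knob 51 [ 661.1 -126.2   56.3] [ 650.6 -133.6   45.8] [ 669.9 -112.6   63.9]
```

Emit:
step_arm(plan=[[[-0.0315, -0.0247, 0], 0, 1], [[-0.0315, -0.0247, 0], 0, 1], [[-0.0315, -0.0247, 0], 0, 1], [[-0.0315, -0.0247, 0], 0, 1], [[-0.0315, -0.0247, 0], 0, 1], [[-0.0315, -0.0247, 0], 0, 1], [[-0.0315, -0.0247, 0], 0, 1], [[-0.0315, -0.0247, 0], 0, 1], [[-0.0315, -0.0247, 0], 0, 1], [[-0.0315, -0.0247, 0], 0, 1], [[-0.0315, -0.0247, 0], 0, 1], [[-0.0315, -0.0247, 0], 0, 1]])

```text
time_s: 2.2
eef_pos: [461.9, 269.9, 231.7]
eef_rot: [[-0.968, 0.251, 0.001], [0.251, 0.968, 0.001], [-0.0, 0.001, -1.0]]
ft_force: [0.1, -0.1, -0.3]
grip_width: 85.6
finger_force: 0.0
```

Emit:
step_arm(plan=[[[0, 0, 0.02], -7, 1], [[0, 0, 0.02], -7, 1], [[0, 0, 0.02], -7, 1], [[0, 0, 0.02], -5.5, 1], [[0, 0, 0], 0, 1], [[0, 0, 0], 0, 1]])

```text
time_s: 2.7
eef_pos: [460.5, 271.1, 150.9]
eef_rot: [[-0.979, -0.204, -0.002], [-0.204, 0.979, -0.001], [0.002, -0.001, -1.0]]
ft_force: [-1.0, 0.2, 1.0]
grip_width: 85.3
finger_force: 0.0
```

Run:
```python
from h import *
s=manip.sense(); print(np.round(s["q"],2),np.round(s["eef_pos"],1),np.round(s["eef_rot"],4).tolist(),s["ft_force"])
T=np.array([461,271.])
print("tool shift to",T,((np.r_[T,s["eef_pos"][2]]-s["eef_pos"])@np.array(s["eef_rot"])).round(1))
f=manip.grab_frame("scene"); save(f,"s1.png")
im=cv2.imread("pics/s1.png")[120:220,250:400]; cv2.imwrite("pics/s1c.png",cv2.resize(im,None,fx=5,fy=5,interpolation=cv2.INTER_CUBIC))
```

```text
[-0.74  0.34  0.11  1.97 -0.05  0.83  1.18] [460.5 271.1 150.9] [[-0.979, -0.204, -0.0016], [-0.204, 0.979, -0.0012], [0.0018, -0.0008, -1.0]] [-0.96503562  0.20705111  1.02863107]
tool shift to [461. 271.] [-0.4 -0.2 -0. ]
```

View pics/s1c.png

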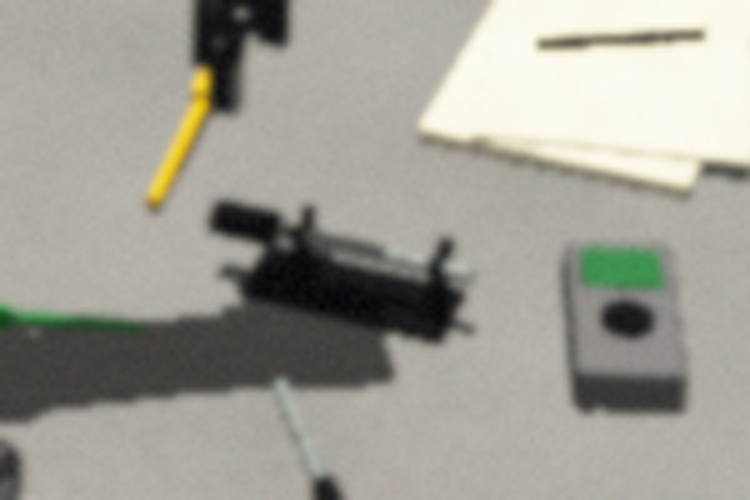

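Emit:
step_arm(plan=[[[0, 0, 0.016], 0, 1], [[0, 0, 0.016], 0, 1], [[0, 0, 0.016], 0, 1], [[0, 0, 0.016], 0, 1], [[0, 0, 0.016], 0, 1], [[0, 0, 0.016], 0, 1], [[0, 0, 0.012], 0, 1], [[0, 0, 0.01], 0, 1], [[0, 0, 0.006], 0, 1], [[0, 0, 0.004], 0, 1], [[0, 0, 0], 0, 1], [[0, 0, 0], 0, 1]])

```text
time_s: 3.75
eef_pos: [461.3, 271.8, 23.7]
eef_rot: [[-0.978, -0.207, 0.0], [-0.207, 0.978, 0.0], [-0.001, 0.0, -1.0]]
ft_force: [0.5, 0.4, 0.9]
grip_width: 85.4
finger_force: 0.0
```

Emit:
step_arm(plan=[[[0, 0, 0], 0, -1], [[0, 0, 0], 0, -1], [[0, 0, 0], 0, -1], [[0, 0, 0], 0, -1], [[0, 0, 0], 0, -1], [[0, 0, 0], 0, -1], [[0, 0, 0], 0, -1], [[0, 0, 0], 0, -1], [[0, 0, 0], 0, -1], [[0, 0, 0], 0, -1], [[0, 0, 0], 0, -1], [[0, 0, 0], 0, -1]])

```text
time_s: 4.75
eef_pos: [460.3, 275.8, 24.1]
eef_rot: [[-0.978, -0.21, 0.001], [-0.21, 0.978, 0.005], [-0.002, 0.005, -1.0]]
ft_force: [-3.7, 8.8, 3.4]
grip_width: 19.1
finger_force: 60.8
```

Emit:
step_arm(plan=[[[0, 0.004, -0.005], 0, -1], [[0, 0, -0.01], 0, -1], [[0, 0, -0.015], 0, -1], [[0, 0, -0.02], 0, -1], [[0, 0, -0.02], 0, -1], [[0, 0, -0.02], 0, -1], [[0, 0, -0.02], 0, -1], [[0, 0, -0.02], 0, -1], [[0, 0, -0.02], 0, -1], [[0, 0, -0.01], 0, -1], [[0, 0, 0], 0, -1], [[0, 0, 0], 0, -1]])

```text
time_s: 5.75
eef_pos: [460.1, 275.2, 183.4]
eef_rot: [[-0.978, -0.207, 0.0], [-0.207, 0.978, 0.0], [-0.0, 0.0, -1.0]]
ft_force: [-0.1, 0.3, -1.1]
grip_width: 19.1
finger_force: 60.2
```

Run:
```python
from h import *
s=manip.sense(); print(np.round(s["q"],2),np.round(s["eef_pos"],1),s["ft_force"],s["grip_width"])
f=manip.grab_frame("scene"); save(f,"s2.png")
im=cv2.imread("pics/s2.png")[80:220,250:430]; cv2.imwrite("pics/s2c.png",cv2.resize(im,None,fx=4,fy=4,interpolation=cv2.INTER_CUBIC))
P,c=pts(f,np.ones(f["range_z"].shape,bool)); e=s["eef_pos"]; R=np.array(s["eef_rot"])
L=(P-e)@R   # tool frame
k=(L[:,0]<-35)&(L[:,0]>-200)&(abs(L[:,1])<25)&(abs(L[:,2]+19)<30); Q=L[k]
for a in range(-180,-30,15):
    q=Q[(Q[:,0]>=a)&(Q[:,0]<a+15)]
    if len(q): print(a,len(q),np.median(q,0).round(1))
print(Q[:,0].min())
```

```text
[-0.75  0.3   0.12  1.94 -0.05  0.9   1.17] [460.1 275.2 183.4] [-0.1041573   0.31027807 -1.11869199] 19.14318301174707
-180 1 [-165.1   -2.   -22.1]
-165 18 [-158.4   -5.7  -20.1]
-150 18 [-142.7   -5.1  -20.6]
-135 17 [-126.5   -5.6  -22.4]
-120 15 [-111.7   -5.6  -21.1]
-105 18 [-96.5  -6.3 -21.2]
-90 15 [-80.5  -5.2 -21.9]
-75 16 [-67.1  -5.2 -19.8]
-60 16 [-52.6  -4.6 -21.3]
-45 13 [-39.5  -4.6 -19.7]
-165.10770616220267
```

View pics/s2c.png

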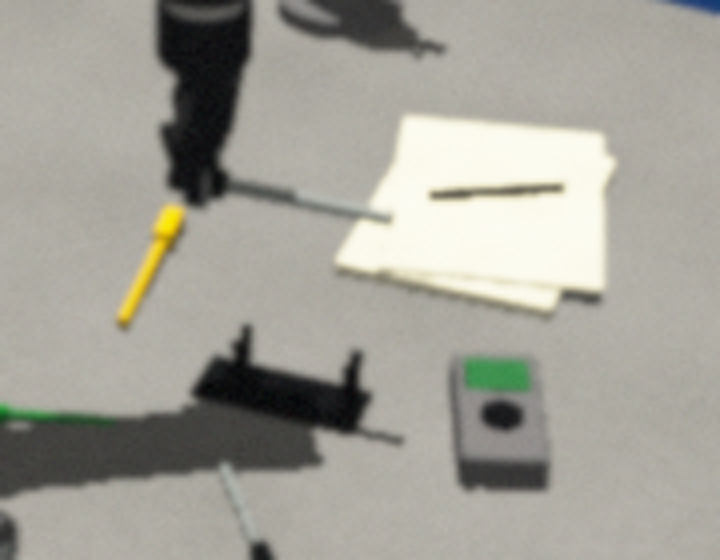

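Emit:
step_arm(plan=[[[-0.0148, -0.0284, 0], 0, -1], [[-0.0148, -0.0284, 0], 0, -1], [[-0.0148, -0.0284, 0], 0, -1], [[-0.0148, -0.0284, 0], 0, -1], [[-0.0148, -0.0284, 0], 0, -1], [[-0.0148, -0.0284, 0], 0, -1], [[-0.0148, -0.0284, 0], 0, -1], [[-0.0148, -0.0284, 0], 0, -1], [[-0.0148, -0.0284, 0], 0, -1], [[-0.0148, -0.0284, 0], 0, -1], [[-0.0148, -0.0284, 0], 0, -1], [[-0.0148, -0.0284, 0], 0, -1]])

```text
time_s: 6.8
eef_pos: [704.2, -22.5, 180.9]
eef_rot: [[-0.978, -0.207, -0.004], [-0.207, 0.978, -0.0], [0.004, 0.0, -1.0]]
ft_force: [0.3, 0.9, -1.4]
grip_width: 19.1
finger_force: 60.2
```

Emit:
step_arm(plan=[[[0, 0, 0], 7.1, -1], [[0, 0, 0], 7.1, -1], [[0, 0, 0], 7.1, -1], [[0, 0, 0], 7.1, -1], [[0, 0, 0], 7.1, -1], [[0, 0, 0], 7.1, -1], [[0, 0, 0], 7.1, -1], [[0, 0, 0], 7.1, -1], [[0, 0, 0], 7.1, -1], [[0, 0, 0], 7.1, -1], [[0, 0, 0], 7.1, -1], [[0, 0, 0], 7.1, -1]])

```text
time_s: 7.8
eef_pos: [703.4, -21.2, 181.0]
eef_rot: [[-0.282, 0.959, -0.003], [0.959, 0.282, -0.001], [0.0, -0.003, -1.0]]
ft_force: [0.2, -0.5, -0.9]
grip_width: 19.2
finger_force: 60.2
```

Emit:
step_arm(plan=[[[0, 0, 0], 7.1, -1], [[0, 0, 0], 7.1, -1], [[0, 0, 0], 7.1, -1], [[0, 0, 0], 7.1, -1], [[0, 0, 0], 7.1, -1], [[0, 0, 0], 7.1, -1], [[0, 0, 0], 7.1, -1], [[0, 0, 0], 7.1, -1], [[0, 0, 0], 7.1, -1], [[0, 0, 0], 7.1, -1], [[0, 0, 0], 7.1, -1], [[0, 0, 0], 7.1, -1]])

```text
time_s: 8.8
eef_pos: [703.6, -21.1, 181.2]
eef_rot: [[0.932, 0.361, -0.003], [0.361, -0.932, -0.001], [-0.003, -0.0, -1.0]]
ft_force: [0.6, -0.7, -1.0]
grip_width: 19.0
finger_force: 60.2
```

Emit:
step_arm(plan=[[[0, 0, 0], 6, -1], [[0, 0, 0], 3.35, -1], [[0, 0, 0], 0, -1], [[0, 0, 0], 0, -1]])

```text
time_s: 9.13
eef_pos: [703.8, -21.1, 181.6]
eef_rot: [[0.977, 0.213, -0.002], [0.213, -0.977, -0.001], [-0.003, 0.001, -1.0]]
ft_force: [-0.7, 0.3, -0.7]
grip_width: 18.8
finger_force: 60.2
```

```bash
cat > look.py <<'E'
from h import *
import sys
s=manip.sense(); e=s["eef_pos"]; R=np.array(s["eef_rot"]); print(np.round(s["q"],2),np.round(e,1),np.round(s["ft_force"],1),"yaw",np.degrees(np.arctan2(R[1,0],R[0,0])))
for n in ("top","scene"):
    f=manip.grab_frame(n); save(f,n+sys.argv[1]+".png")
    P,c=pts(f,np.ones(f["range_z"].shape,bool))
    L=(P-e)@R
    Q=L[(L[:,0]<-35)&(L[:,0]>-200)&(abs(L[:,1])<22)&(abs(L[:,2]+19)<15)]
    if len(Q)>8:
        W=Q@R.T+e; l=cv2.fitLine(W[:,:2].astype(np.float32),cv2.DIST_HUBER,0,.01,.01).ravel()
        print(n,"rod",len(Q),"tool med",np.median(Q,0).round(1),"min x",np.sort(Q[:,0])[:4].round(1),"yaw",np.degrees(np.arctan2(l[1],l[0])),"zmax",np.percentile(Q[:,2],10).round(1))
    # column only, excluding black end cap
    g=(P[:,0]>330)&(P[:,0]<540)&(P[:,1]>-150)&(P[:,1]<-10)&(P[:,2]>45)&(P[:,2]<95); Q=P[g]
    from scipy.optimize import least_squares
    o=least_squares(lambda p:np.hypot((Q[:,1]-p[0])*np.cos(p[1])-(Q[:,0]-440)*np.sin(p[1]),Q[:,2]-p[2])-35,[-80,.2,55],loss="soft_l1",f_scale=2); p=o.x
    d=np.array([np.cos(p[1]),np.sin(p[1])]); t=(Q[:,:2]-[440,p[0]])@d; t=t[Q[:,2]>75]
    print(n,"col",p.round(2),np.degrees(p[1]).round(2),"ends",(np.array([440,p[0]])+np.outer(np.percentile(t,[.5,99.5]),d)).round(1).tolist(),np.ptp(t))
    k=(P[:,0]>600)&(P[:,0]<720)&(P[:,1]>-170)&(P[:,1]<-80)&(P[:,2]>50)&(P[:,2]<66); 
    if k.sum(): print("knob",k.sum(),P[k].mean(0).round(1),((P[k].min(0)+P[k].max(0))/2).round(1))
E
python3 look.py a
```

```text
[-0.65  0.78  0.99  1.57 -0.69  1.18 -0.88] [703.8 -21.1 181.6] [-0.7  0.3 -0.7] yaw 12.312167139678728
top rod 291 tool med [-101.9    0.7  -21.8] min x [-163.1 -162.6 -162.5 -162.3] yaw 11.959567 zmax -24.4
top col [-79.21   0.22  54.1 ] 12.34 ends [[362.5, -96.2], [498.6, -66.4]] 141.0776833020426
knob 47 [ 656.2 -122.3   58.4] [ 656.3 -122.6   56.8]
scene rod 193 tool med [-97.4   4.6 -20.8] min x [-160.1 -160.  -159.7 -159.5] yaw 12.460918 zmax -24.0
scene col [-78.87   0.22  54.24] 12.69 ends [[364.6, -95.9], [501.8, -65.0]] 142.72989314957195
knob 42 [ 660.8 -124.8   57.3] [ 659.8 -122.4   56.6]
```

View pics/scenea.png

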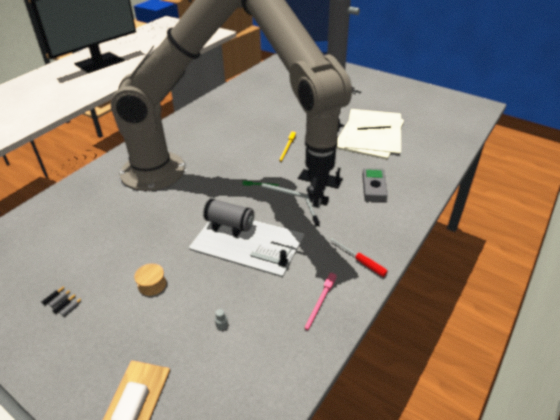

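Emit:
step_arm(plan=[[[0, 0, 0.0125], 0, -1], [[0, 0, 0.0125], 0, -1], [[0, 0, 0.0125], 0, -1], [[0, 0, 0.0125], 0, -1], [[0, 0, 0.0125], 0, -1], [[0, 0, 0.0125], 0, -1], [[0, 0, 0.0125], 0, -1], [[0, 0, 0.0125], 0, -1], [[0, 0, 0.0125], 0, -1], [[0, 0, 0.0125], 0, -1], [[0, 0, 0.0125], 0, -1], [[0, 0, 0.007], 0, -1]])

```text
time_s: 10.23
eef_pos: [703.7, -20.9, 36.7]
eef_rot: [[0.977, 0.212, -0.002], [0.212, -0.977, 0.0], [-0.002, -0.001, -1.0]]
ft_force: [-0.4, 0.8, -0.8]
grip_width: 18.8
finger_force: 60.2
```

Emit:
step_arm(plan=[[[0, 0, 0], 0, -1], [[0, 0, 0], 0, -1], [[-0.001, 0, 0], 0, -1]])

```text
time_s: 10.48
eef_pos: [704.2, -21.5, 39.5]
eef_rot: [[0.977, 0.212, 0.001], [0.212, -0.977, -0.0], [0.001, 0.001, -1.0]]
ft_force: [0.3, -0.2, 0.1]
grip_width: 19.1
finger_force: 60.2
```

```bash
python3 look.py b
python3 - <<'E'
import cv2
a=cv2.imread("pics/sceneb.png")[170:280,190:350]; b=cv2.imread("pics/topb.png")[150:300,250:370]
r=lambda i:cv2.resize(i,(int(i.shape[1]*500/i.shape[0]),500),interpolation=cv2.INTER_CUBIC)[:, :400]
a=cv2.resize(a,(480,330),interpolation=cv2.INTER_CUBIC);b=cv2.resize(b,(320,400),interpolation=cv2.INTER_CUBIC)
a=cv2.copyMakeBorder(a,0,70,0,0,cv2.BORDER_CONSTANT); cv2.imwrite("pics/b.png",cv2.hconcat([a,b]))
E
```

```text
[-0.59  0.92  0.86  1.65 -0.82  0.97 -0.79] [704.2 -21.5  39.5] [ 0.3 -0.2  0.1] yaw 12.213527573832584
top rod 222 tool med [-101.6    0.9  -21.3] min x [-162.6 -162.5 -162.1 -162. ] yaw 11.7184305 zmax -24.7
top col [-79.24   0.21  54.02] 12.3 ends [[362.5, -96.1], [498.6, -66.5]] 141.16030498759187
knob 48 [ 655.9 -122.2   58.7] [ 656.2 -122.8   56.7]
scene rod 166 tool med [-96.6   4.8 -21.1] min x [-159.8 -159.7 -159.2 -158.5] yaw 11.842064 zmax -24.7
scene col [-78.84   0.22  53.89] 12.6 ends [[364.8, -95.7], [502.5, -64.9]] 143.27908062250444
knob 45 [ 660.9 -125.1   57. ] [ 659.8 -122.9   56.7]
```

View pics/b.png

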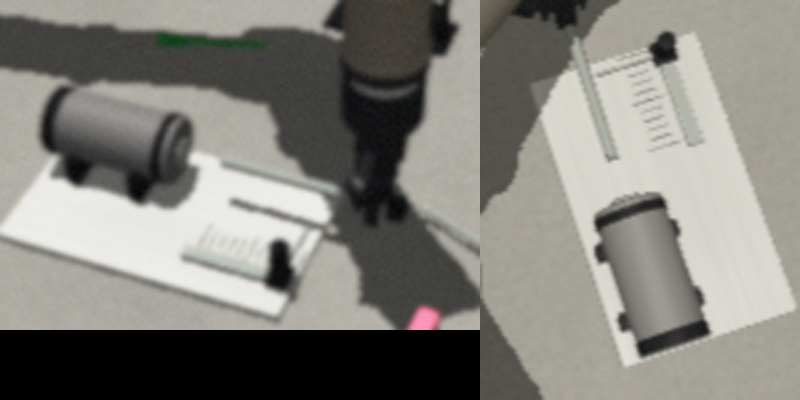

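Emit:
step_arm(plan=[[[-0.004, 0, 0.002], -0.4, -1], [[-0.005, 0, 0], 0, -1], [[-0.005, 0, 0], 0, -1], [[-0.005, 0, 0], 0, -1], [[-0.005, 0, 0], 0, -1], [[-0.005, 0, 0], 0, -1], [[-0.004, 0, 0], 0, -1], [[-0.003, 0, 0], 0, -1], [[-0.002, 0, 0], 0, -1], [[-0.002, 0, 0], 0, -1], [[-0.002, 0, 0], 0, -1], [[-0.001, 0, 0], 0, -1]])

```text
time_s: 11.58
eef_pos: [661.4, -30.7, 36.8]
eef_rot: [[0.976, 0.218, -0.0], [0.218, -0.976, -0.0], [-0.0, -0.0, -1.0]]
ft_force: [0.0, 0.0, -0.4]
grip_width: 19.1
finger_force: 60.2
```

Emit:
step_arm(plan=[[[-0.001, 0, 0], 0, -1], [[-0.001, 0, 0], 0, -1], [[-0.001, 0, 0], 0, -1], [[-0.001, 0, 0], 0, -1], [[-0.001, 0, 0], 0, -1], [[-0.001, 0, 0], 0, -1]])

```text
time_s: 12.08
eef_pos: [655.8, -31.7, 36.9]
eef_rot: [[0.976, 0.218, 0.0], [0.218, -0.976, 0.0], [0.0, -0.0, -1.0]]
ft_force: [-0.6, 1.1, -0.7]
grip_width: 18.5
finger_force: 60.2
```

Emit:
step_arm(plan=[[[-0.001, 0, 0], 0, -1], [[-0.001, 0, 0], 0, -1], [[-0.001, 0, 0], 0, -1], [[-0.001, 0, 0], 0, -1], [[-0.001, 0, 0], 0, -1], [[-0.001, 0, 0], 0, -1]])

```text
time_s: 12.58
eef_pos: [649.7, -33.2, 36.8]
eef_rot: [[0.976, 0.218, -0.0], [0.218, -0.976, 0.0], [0.0, -0.0, -1.0]]
ft_force: [0.2, 1.6, -0.9]
grip_width: 18.9
finger_force: 60.3
```

Emit:
step_arm(plan=[[[-0.001, 0, 0], 0, -1], [[-0.001, 0, 0], 0, -1], [[-0.001, 0, 0], 0, -1], [[-0.001, 0, 0], 0, -1], [[-0.001, 0, 0], 0, -1], [[-0.001, 0, 0], 0, -1]])

```text
time_s: 13.08
eef_pos: [646.3, -33.8, 37.6]
eef_rot: [[0.976, 0.219, 0.005], [0.219, -0.976, 0.0], [0.004, 0.001, -1.0]]
ft_force: [7.9, 4.1, -0.4]
grip_width: 19.2
finger_force: 60.3
```

Emit:
step_arm(plan=[[[-0.001, 0, 0], 0, -1], [[-0.001, 0, 0], 0, -1], [[-0.001, 0, 0], 0, -1]])

```text
time_s: 13.33
eef_pos: [645.7, -33.8, 38.3]
eef_rot: [[0.975, 0.22, 0.009], [0.22, -0.976, 0.001], [0.009, 0.001, -1.0]]
ft_force: [11.7, 5.0, -1.4]
grip_width: 19.0
finger_force: 60.2
```

Emit:
step_arm(plan=[[[-0.001, 0, 0], 0, -1], [[-0.001, 0, 0], 0, -1], [[-0.001, 0, 0], 0, -1]])

```text
time_s: 13.58
eef_pos: [640.0, -35.2, 37.5]
eef_rot: [[0.976, 0.219, 0.003], [0.219, -0.976, 0.0], [0.003, 0.0, -1.0]]
ft_force: [3.2, 2.5, -0.3]
grip_width: 19.3
finger_force: 60.3
```

Emit:
step_arm(plan=[[[-0.003, 0, 0], 0, -1], [[-0.003, 0, 0], 0, -1], [[-0.003, 0, 0], 0, -1], [[-0.003, 0, 0], 0, -1], [[-0.003, 0, 0], 0, -1], [[-0.003, 0, 0], 0, -1], [[-0.003, 0, 0], 0, -1], [[-0.003, 0, 0], 0, -1], [[-0.003, 0, 0], 0, -1], [[-0.003, 0, 0], 0, -1], [[-0.002, 0, 0], 0, -1], [[-0.001, 0, 0], 0, -1]])

```text
time_s: 14.58
eef_pos: [606.9, -42.5, 37.2]
eef_rot: [[0.976, 0.219, 0.002], [0.219, -0.976, 0.001], [0.002, -0.0, -1.0]]
ft_force: [4.1, 2.8, -0.4]
grip_width: 18.6
finger_force: 60.3
```

Emit:
step_arm(plan=[[[-0.001, 0, 0], 0, -1], [[-0.001, 0, 0], 0, -1], [[-0.001, 0, 0], 0, -1], [[-0.001, 0, 0], 0, -1], [[-0.001, 0, 0], 0, -1]])

```text
time_s: 15.0
eef_pos: [601.9, -43.6, 37.1]
eef_rot: [[0.976, 0.219, 0.002], [0.219, -0.976, 0.001], [0.002, -0.0, -1.0]]
ft_force: [3.3, 3.1, -0.0]
grip_width: 18.9
finger_force: 60.3
```

Emit:
step_arm(plan=[[[-0.001, 0, 0], 0, -1], [[-0.001, 0, 0], 0, -1], [[-0.001, 0, 0], 0, -1], [[-0.001, 0, 0], 0, -1], [[-0.001, 0, 0], 0, -1], [[-0.001, 0, 0], 0, -1]])

```text
time_s: 15.5
eef_pos: [596.1, -44.9, 37.1]
eef_rot: [[0.976, 0.219, 0.002], [0.219, -0.976, 0.001], [0.002, -0.0, -1.0]]
ft_force: [3.5, 3.7, -1.0]
grip_width: 19.1
finger_force: 60.4
```

Emit:
step_arm(plan=[[[-0.001, 0, 0], 0, -1], [[-0.001, 0, 0], 0, -1], [[-0.001, 0, 0], 0, -1], [[-0.001, 0, 0], 0, -1], [[-0.001, 0, 0], 0, -1]])

```text
time_s: 15.92
eef_pos: [591.2, -45.9, 37.1]
eef_rot: [[0.976, 0.219, 0.001], [0.219, -0.976, 0.001], [0.002, -0.0, -1.0]]
ft_force: [5.0, 3.6, -0.1]
grip_width: 19.0
finger_force: 60.4
```

Emit:
step_arm(plan=[[[-0.001, 0, 0], 0, -1], [[-0.001, 0, 0], 0, -1], [[-0.001, 0, 0], 0, -1], [[-0.001, 0, 0], 0, -1], [[-0.001, 0, 0], 0, -1]])

```text
time_s: 16.33
eef_pos: [586.3, -47.0, 37.1]
eef_rot: [[0.976, 0.219, 0.001], [0.219, -0.976, 0.001], [0.002, -0.001, -1.0]]
ft_force: [3.6, 3.4, -0.6]
grip_width: 18.9
finger_force: 60.4
```

Emit:
step_arm(plan=[[[-0.001, 0, 0], 0, -1], [[-0.001, 0, 0], 0, -1], [[-0.001, 0, 0], 0, -1], [[-0.001, 0, 0], 0, -1], [[-0.001, 0, 0], 0, -1]])

```text
time_s: 16.75
eef_pos: [581.6, -48.0, 37.1]
eef_rot: [[0.976, 0.219, 0.002], [0.219, -0.976, 0.001], [0.002, -0.001, -1.0]]
ft_force: [3.8, 4.0, -1.1]
grip_width: 18.9
finger_force: 60.4
```

Emit:
step_arm(plan=[[[-0.001, 0, 0], 0, -1], [[-0.001, 0, 0], 0, -1], [[-0.001, 0, 0], 0, -1]])

```text
time_s: 17.0
eef_pos: [580.2, -48.2, 37.4]
eef_rot: [[0.976, 0.219, 0.004], [0.219, -0.976, 0.001], [0.005, 0.0, -1.0]]
ft_force: [9.4, 5.1, -1.9]
grip_width: 19.3
finger_force: 60.2
```

Emit:
step_arm(plan=[[[-0.001, 0, 0], 0, -1], [[-0.001, 0, 0], 0, -1], [[-0.001, 0, 0], 0, -1]])

```text
time_s: 17.25
eef_pos: [580.2, -48.2, 38.2]
eef_rot: [[0.975, 0.22, 0.01], [0.22, -0.975, 0.001], [0.01, 0.001, -1.0]]
ft_force: [14.9, 7.3, -1.5]
grip_width: 18.9
finger_force: 60.2
```

Emit:
step_arm(plan=[[[-0.001, 0, 0], 0, -1], [[-0.001, 0, 0], 0, -1], [[0, 0, 0], 0, -1]])

```text
time_s: 17.5
eef_pos: [580.2, -48.0, 38.8]
eef_rot: [[0.975, 0.221, 0.013], [0.221, -0.975, 0.001], [0.013, 0.002, -1.0]]
ft_force: [18.0, 6.7, -2.8]
grip_width: 19.7
finger_force: 60.0
```

Emit:
step_arm(plan=[[[0.001, 0, 0], 0, -1], [[0.001, 0, 0], 0, -1], [[0.001, 0, 0], 0, -1], [[0.001, 0, 0], 0, -1], [[0.0005, 0, 0], 0, -1], [[0, 0, 0], 0, -1]])

```text
time_s: 18.0
eef_pos: [580.2, -48.3, 37.8]
eef_rot: [[0.976, 0.219, 0.005], [0.219, -0.976, 0.001], [0.005, 0.0, -1.0]]
ft_force: [7.2, 5.6, 0.3]
grip_width: 18.8
finger_force: 60.5
```

Emit:
step_arm(plan=[[[0.001, 0, 0], 0, -1], [[0.0005, 0, 0], 0, -1], [[0, 0, 0], 0, 0.2], [[0, 0, 0], 0, 0.2], [[0, 0, 0], 0, 0.2], [[0, 0, 0], 0, 0.2], [[0, 0, 0], 0, 0.2], [[0, 0, 0], 0, 0.2], [[0, 0, 0], 0, 0.2], [[0, 0, 0], 0, 0.2]])

```text
time_s: 18.83
eef_pos: [578.5, -49.3, 36.8]
eef_rot: [[0.976, 0.218, -0.0], [0.218, -0.976, -0.0], [-0.0, 0.0, -1.0]]
ft_force: [-0.6, -0.1, 0.6]
grip_width: 51.3
finger_force: 0.0
```

Emit:
step_arm(plan=[[[0, 0, -0.005], 0, 0.2], [[0, 0, -0.01], 0, 0.2], [[0, 0, -0.015], 0, 0.2], [[0, 0, -0.02], 0, 0.2], [[0, 0, -0.02], 0, 0.2], [[0, 0, -0.02], 0, 0.2], [[0, 0, -0.02], 0, 0.2], [[0, 0, -0.01], 0, 0.2], [[0, 0, 0], 0, 0.2]])

```text
time_s: 19.58
eef_pos: [580.1, -49.7, 159.8]
eef_rot: [[0.976, 0.218, 0.005], [0.218, -0.976, 0.0], [0.005, 0.001, -1.0]]
ft_force: [1.0, -0.7, 0.2]
grip_width: 50.7
finger_force: 0.0
```

```bash
cat > look2.py <<'E'
from h import *
import sys
s=manip.sense(); e=s["eef_pos"]; R=np.array(s["eef_rot"]); print(np.round(s["q"],2),np.round(e,1),"yaw",np.degrees(np.arctan2(R[1,0],R[0,0])))
d=np.array([np.cos(np.radians(12.3)),np.sin(np.radians(12.3))]); n=np.array([d[1],-d[0]]); m=np.array([504.,-65.2])
for c in ("top","scene"):
    f=manip.grab_frame(c); save(f,c+sys.argv[1]+".png"); P,col=pts(f,np.ones(f["range_z"].shape,bool))
    s=(P[:,:2]-m)@d; y=(P[:,:2]-m)@n; z=P[:,2]   # s: distance outside mouth, y towards rail
    k=(s>15)&(s<200)&(abs(y)<18)&(z>35)&(z<75); print(c,"rod s",np.percentile(s[k],[90,97,99,100]).round(1),"n",k.sum(), "handle y",np.median(y[k&(s>60)]).round(1))
    k=(s>60)&(s<180)&(abs(y-90)<16)&(z>45)&(z<70); print(" knob s",np.percentile(s[k],[0,3,50,97,100]).round(1),"mid",(np.percentile(s[k],3)+np.percentile(s[k],97))/2,"y",np.percentile(y[k],[3,50,97]).round(1),k.sum())
    k=(s>60)&(s<180)&(y>22)&(y<65)&(z>4)&(z<25)&(col.max(1)<130); print(" pointer s",np.percentile(s[k],[5,50,95]).round(1) if k.sum() else None,k.sum())
E
python3 look2.py c
python3 - <<'E'
import cv2
a=cv2.imread("pics/scenec.png")[195:285,210:330]; b=cv2.imread("pics/topc.png")[155:255,270:350]
a=cv2.resize(a,(480,360),interpolation=cv2.INTER_CUBIC);b=cv2.resize(b,(288,360),interpolation=cv2.INTER_CUBIC)
cv2.imwrite("pics/c.png",cv2.hconcat([a,b]))
E
```

```text
[-0.76  0.63  1.05  1.9  -0.65  1.   -0.77] [580.1 -49.7 159.8] yaw 12.59924926156846
top rod s [64.7 69.  71.2 74.6] n 114 handle y 2.7Traceback (most recent call last):
  File "look2.py", line 9, in <module>
    k=(s>60)&(s<180)&(abs(y-90)<16)&(z>45)&(z<70); print(" knob s",np.percentile(s[k],[0,3,50,97,100]).round(1),"mid",(np.percentile(s[k],3)+np.percentile(s[k],97))/2,"y",np.percentile(y[k],[3,50,97]).round(1),k.sum())
                                                                   ~~~~~~~~~~~~~^^^^^^^^^^^^^^^^^^^^^^
    return _quantile_unchecked(
        a, q, axis, out, overwrite_input, method, keepdims, weights)
    return _ureduce(a,
                    func=_quantile_ureduce_func,
    ...<5 lines>...
                    overwrite_input=overwrite_input,
                    method=method)
    r = func(a, **kwargs)
    result = _quantile(arr,
                       quantiles=q,
    ...<2 lines>...
                       out=out,
                       weights=wgt)
    slices_having_nans = np.isnan(arr[-1, ...])
                                  ~~~^^^^^^^^^
IndexError: index -1 is out of bounds for axis 0 with size 0
[ WARN:0@0.006] global loadsave.cpp:275 findDecoder imread_('pics/scenec.png'): can't open/read file: check file path/integrity
Traceback (most recent call last):
TypeError: 'NoneType' object is not subscriptable
```

Emit:
step_arm(plan=[[[0, -0.034, -0.005], 0, 0.2], [[0, -0.034, -0.005], 0, 0.2], [[0, -0.034, 0], 0, 0.2], [[0, -0.034, 0], 0, 0.2], [[0, -0.034, 0], 0, 0.2], [[0, -0.034, 0], 0, 0.2], [[0, -0.034, 0], 0, 0.2], [[0, -0.034, 0], 0, 0.2], [[0, 0, 0], 0, 0.2]])

```text
time_s: 20.38
eef_pos: [516.6, 224.5, 164.7]
eef_rot: [[0.973, 0.229, -0.004], [0.229, -0.973, 0.001], [-0.003, -0.002, -1.0]]
ft_force: [0.1, -0.2, -0.2]
grip_width: 50.9
finger_force: 0.0
```

```bash
sed -i 's/; print(" knob s"/\n    if k.sum(): print(" knob s"/' look2.py; python3 look2.py c
python3 - <<'E'
import cv2
a=cv2.imread("pics/scenec.png")[195:285,210:330]; b=cv2.imread("pics/topc.png")[155:255,270:350]
a=cv2.resize(a,(480,360),interpolation=cv2.INTER_CUBIC);b=cv2.resize(b,(288,360),interpolation=cv2.INTER_CUBIC)
cv2.imwrite("pics/c.png",cv2.hconcat([a,b]))
E
```

```text
[-1.31  0.63  1.12  1.94 -0.67  1.02 -1.22] [516.6 224.5 164.7] yaw 13.225036242862124
top rod s [ 96.7 102.  103.6 105.3] n 231 handle y -3.1
 knob s [128.  128.2 135.7 144.5 146.1] mid 136.3281864297714 y [79.4 88.1 95.8] 52
 pointer s None 0
scene rod s [102.7 107.4 107.5 108. ] n 199 handle y 4.8
 knob s [130.7 132.2 141.5 149.1 150.3] mid 140.6882241922152 y [82.6 94.6 99.6] 50
 pointer s [135.5 136.1 138.2] 3
```

View pics/c.png

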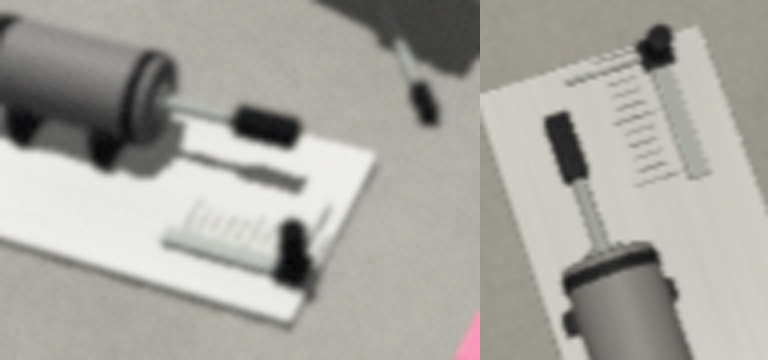

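Emit:
step_arm(plan=[[[0.0053, 0.0337, 0], 0, 1], [[0.0053, 0.0337, 0], 0, 1], [[0.0053, 0.0337, 0], 0, 1], [[0.0053, 0.0337, 0], 0, 1], [[0.0053, 0.0337, 0], 0, 1], [[0.0053, 0.0337, 0], 0, 1], [[0.0053, 0.0337, 0], 0, 1], [[0.0053, 0.0337, 0], 0, 1], [[0.0053, 0.0337, 0], 0, 1], [[0.0053, 0.0337, 0], 0, 1], [[0.0053, 0.0337, 0], 0, 1], [[0, 0, 0], 0, 1]])

```text
time_s: 21.48
eef_pos: [655.9, -143.8, 167.3]
eef_rot: [[0.978, 0.207, 0.001], [0.207, -0.978, -0.006], [-0.0, 0.006, -1.0]]
ft_force: [-1.0, -0.8, 0.4]
grip_width: 85.4
finger_force: 0.0
```

Emit:
step_arm(plan=[[[0, 0, 0], -7.1, 1], [[0, 0, 0], -7.1, 1], [[0, 0, 0], -7.1, 1], [[0, 0, 0], -7.1, 1], [[0, 0, 0], -7.1, 1], [[0, 0, 0], -7.1, 1], [[0, 0, 0], -7.1, 1], [[0, 0, 0], -7.1, 1], [[0, 0, 0], -7.1, 1], [[0, 0, 0], -7.1, 1], [[0, 0, 0], -7.1, 1], [[0, 0, 0], -7.1, 1]])

```text
time_s: 22.48
eef_pos: [655.7, -134.6, 166.1]
eef_rot: [[-0.139, 0.99, -0.001], [0.99, 0.139, -0.0], [-0.0, -0.001, -1.0]]
ft_force: [-1.0, -0.4, 0.2]
grip_width: 85.5
finger_force: 0.0
```

Emit:
step_arm(plan=[[[0, 0, 0], -3.9, 1], [[0, 0, 0], 0, 1], [[0, 0, 0], 0, 1]])

```text
time_s: 22.73
eef_pos: [656.0, -134.2, 166.4]
eef_rot: [[-0.199, 0.98, -0.001], [0.98, 0.199, 0.0], [0.0, -0.001, -1.0]]
ft_force: [-0.2, 0.5, 0.1]
grip_width: 85.3
finger_force: 0.0
```

Emit:
step_arm(plan=[[[0.0099, 0.004, 0.01], -0.8, 1], [[0, 0, 0.016], 0, 1], [[0, 0, 0.016], 0, 1], [[0, 0, 0.016], 0, 1], [[0, 0, 0.016], 0, 1], [[0, 0, 0.016], 0, 1], [[0, 0, 0.014], 0, 1], [[0, 0, 0.012], 0, 1], [[0, 0, 0.01], 0, 1], [[0, 0, 0.006], 0, 1], [[0, 0, 0.003], 0, 1], [[0, 0, 0], 0, 1]])

```text
time_s: 23.73
eef_pos: [658.8, -122.3, 31.3]
eef_rot: [[-0.216, 0.976, -0.001], [0.976, 0.216, -0.0], [0.0, -0.001, -1.0]]
ft_force: [-0.5, -0.1, 0.8]
grip_width: 85.4
finger_force: 0.0
```

Emit:
step_arm(plan=[[[0, 0, 0], 0, -1], [[0, 0, 0], 0, -1], [[0, 0, 0], 0, -1], [[0, 0, 0], 0, -1], [[0, 0, 0], 0, -1], [[0, 0, 0], 0, -1], [[0, 0, 0], 0, -1], [[0, 0, 0], 0, -1], [[0, 0, 0], 0, -1], [[0, 0, 0], 0, -1], [[0, 0, 0], 0, -1], [[0, 0, 0], 0, -1]])

```text
time_s: 24.73
eef_pos: [659.1, -122.3, 32.3]
eef_rot: [[-0.217, 0.976, 0.0], [0.976, 0.217, 0.0], [0.0, 0.0, -1.0]]
ft_force: [-1.6, 0.4, 5.9]
grip_width: 17.8
finger_force: 58.5
```

Emit:
step_arm(plan=[[[0, -0.002, 0], 0, -1], [[0, -0.003, 0], 0, -1], [[0, -0.004, 0], 0, -1], [[0, -0.004, 0], 0, -1], [[0, -0.004, 0], 0, -1], [[0, -0.004, 0], 0, -1], [[0, -0.004, 0], 0, -1], [[0, -0.004, 0], 0, -1], [[0, -0.003, 0], 0, -1], [[0, -0.001, 0], 0, -1], [[0, 0, 0], 0, -1], [[0, 0, 0], 0, -1]])

```text
time_s: 25.73
eef_pos: [626.5, -129.6, 32.3]
eef_rot: [[-0.216, 0.976, 0.0], [0.976, 0.216, 0.0], [0.0, 0.0, -1.0]]
ft_force: [0.6, 1.1, 6.8]
grip_width: 18.1
finger_force: 58.8
```

```bash
python3 look2.py d
```

```text
[-0.24  0.71  0.49  1.81 -0.47  0.74  0.72] [ 626.5 -129.6   32.3] yaw 102.4982486910381Traceback (most recent call last):
  File "look2.py", line 8, in <module>
    k=(s>15)&(s<200)&(abs(y)<18)&(z>35)&(z<75); print(c,"rod s",np.percentile(s[k],[90,97,99,100]).round(1),"n",k.sum(), "handle y",np.median(y[k&(s>60)]).round(1))
                                                                ~~~~~~~~~~~~~^^^^^^^^^^^^^^^^^^^^^
    return _quantile_unchecked(
        a, q, axis, out, overwrite_input, method, keepdims, weights)
    return _ureduce(a,
                    func=_quantile_ureduce_func,
    ...<5 lines>...
                    overwrite_input=overwrite_input,
                    method=method)
    r = func(a, **kwargs)
    result = _quantile(arr,
                       quantiles=q,
    ...<2 lines>...
                       out=out,
                       weights=wgt)
    slices_having_nans = np.isnan(arr[-1, ...])
                                  ~~~^^^^^^^^^
IndexError: index -1 is out of bounds for axis 0 with size 0
```

Emit:
step_arm(plan=[[[0, 0, 0], 0, 1], [[0, 0, 0], 0, 1], [[0, 0, 0], 0, 1], [[0, 0, 0], 0, 1], [[0, 0, 0], 0, 1], [[0, 0, 0], 0, 1], [[0, 0, -0.01], 0, 1], [[0, 0, -0.02], 0, 1], [[0, 0, -0.025], 0, 1], [[0, 0, -0.025], 0, 1], [[0, 0, -0.025], 0, 1], [[0, 0, -0.025], 0, 1]])

```text
time_s: 26.78
eef_pos: [626.5, -129.7, 163.7]
eef_rot: [[-0.216, 0.976, 0.0], [0.976, 0.216, -0.0], [-0.0, 0.0, -1.0]]
ft_force: [-0.1, 0.3, -0.4]
grip_width: 85.2
finger_force: 0.0
```

Emit:
step_arm(plan=[[[0.03, 0, -0.005], 0, 1], [[0.035, 0, 0], 0, 1], [[0.035, 0, 0], 0, 1], [[0.035, 0, 0], 0, 1], [[0.035, 0, 0], 0, 1], [[0.035, 0, 0], 0, 1], [[0.035, 0, 0], 0, 1], [[0.035, 0, 0], 0, 1], [[0.035, 0, 0], 0, 1], [[0.035, 0, 0], 0, 1], [[0, 0, 0], 0, 1]])

```text
time_s: 27.7
eef_pos: [549.6, 216.7, 166.9]
eef_rot: [[-0.227, 0.974, -0.001], [0.974, 0.227, 0.004], [0.004, -0.0, -1.0]]
ft_force: [-0.5, 0.8, -0.2]
grip_width: 85.3
finger_force: 0.0
```

```bash
python3 look2.py e
cat > sub.py <<'E'
# sub-pixel: sample each picture along lines parallel to the bore (s, at given y,z), averaged over frames
from h import *
from scipy.ndimage import map_coordinates
a=np.radians(12.3); d=np.array([np.cos(a),np.sin(a)]); n=np.array([d[1],-d[0]]); m=np.array([504.,-65.2])
for c in ("top","scene"):
    fs=[manip.grab_frame(c) for _ in range(4)]; f=fs[0]; I=np.mean([g["img"].mean(2) for g in fs],0)
    K=np.array([[f["fx"],0,f["cx"]],[0,f["fy"],f["cy"]],[0,0,1.]])
    def prof(ys,z,S):
        out=[]
        for y in ys:
            X=np.c_[m+np.outer(S,d)+y*n,np.full(len(S),z)]
            uv=cv2.projectPoints(X,cv2.Rodrigues(np.array(f["R"]))[0],np.array(f["t"],float),K,np.array(f["dist"],float))[0][:,0]
            out.append(map_coordinates(I,[uv[:,1],uv[:,0]],order=1))
        return np.mean(out,0)
    S=np.arange(85,125,.5)
    top=prof(np.arange(-6,7,2),65,S); h=(top[:10].mean()+top[-16:].mean())/2
    i=np.nonzero((top[:-1]<h)&(top[1:]>=h))[0]; print(c,"handle rear (top edge)",S[i]+.5*(h-top[i])/(top[i+1]-top[i]),"levels",top[:10].mean().round(),top[-16:].mean().round())
    for ys in ((24,40),(40,56)):
        p=prof(np.arange(*ys,2),14,S); b=np.median(p); w=np.clip(b-8-p,0,None); print("  pointer",ys,"dip",(b-p.min()).round(),"min at",S[p.argmin()],"centroid",((w*S).sum()/max(w.sum(),1e-9)).round(2))
E
python3 sub.py
python3 - <<'E'
import cv2
a=cv2.imread("pics/scenee.png")[195:285,210:330]; b=cv2.imread("pics/tope.png")[155:255,270:350]
a=cv2.resize(a,(480,360),interpolation=cv2.INTER_CUBIC);b=cv2.resize(b,(288,360),interpolation=cv2.INTER_CUBIC)
cv2.imwrite("pics/e.png",cv2.hconcat([a,b]))
E
```

```text
[-0.92  0.46  0.58  1.86 -0.32  0.92  0.04] [549.6 216.7 166.9] yaw 103.13186535889857
top rod s [ 97.  102.4 103.9 104.6] n 231 handle y -3.0
 knob s [ 95.8  96.1 103.5 112.1 115.1] mid 104.0665980962996 y [80.  88.5 96.6] 51
 pointer s None 0
scene rod s [103.3 107.1 108.4 108.9] n 197 handle y 4.9
 knob s [ 97.5  99.  109.7 117.2 117.2] mid 108.08284205237626 y [82.2 92.6 99.5] 51
 pointer s [106.5 107.  109.5] 3
top handle rear (top edge) [104.59289998] levels 63.0 204.0
  pointer (24, 40) dip 50.0 min at 104.0 centroid 104.7
  pointer (40, 56) dip 31.0 min at 104.5 centroid 102.31
scene handle rear (top edge) [111.82445124] levels 34.0 186.0
  pointer (24, 40) dip 46.0 min at 110.0 centroid 109.77
  pointer (40, 56) dip 119.0 min at 90.5 centroid 92.06
```

View pics/e.png

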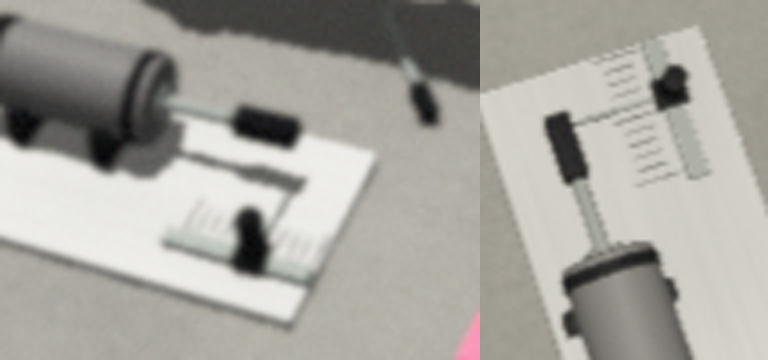

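```bash
cat >> sub.py <<'E'
    P,_=pts(f,np.ones(f["range_z"].shape,bool)); s=(P[:,:2]-m)@d; y=(P[:,:2]-m)@n
    k=(s>58)&(s<102)&(abs(y)<7)&(P[:,2]>40)&(P[:,2]<80); print("  handle top z",np.percentile(P[k,2],[25,50,75,90]).round(1),k.sum())
    k=(s>60)&(s<180)&(y>40)&(y<70)&(P[:,2]<20)&(P[:,2]>0); print("  plate z",np.median(P[k,2]).round(1))
    for z in (43,45,47):
        q=prof(np.arange(-6,7,2),z,S); h=(q[:10].mean()+q[-16:].mean())/2; i=np.nonzero((q[:-1]<h)&(q[1:]>=h))[0]; print("  z",z,S[i])
E
python3 sub.py
```

```text
top handle rear (top edge) [104.6021092] levels 63.0 204.0
  pointer (24, 40) dip 50.0 min at 104.0 centroid 104.7
  pointer (40, 56) dip 31.0 min at 104.5 centroid 102.3
  handle top z [62.9 64.3 65.6 66.6] 89
  plate z 9.0
  z 43 [110.]
  z 45 [109.5]
  z 47 [109.]
scene handle rear (top edge) [111.87126202] levels 35.0 187.0
  pointer (24, 40) dip 46.0 min at 110.0 centroid 109.8
  pointer (40, 56) dip 119.0 min at 91.0 centroid 92.07
  handle top z [59.2 63.7 65.4 66.7] 70
  plate z 9.0
  z 43 [104.5]
  z 45 [105.5]
  z 47 [106.]
```

```bash
cat > fitbox.py <<'E'
from h import *
from scipy.optimize import minimize
a=np.radians(12.3); d=np.array([np.cos(a),np.sin(a)]); n=np.array([d[1],-d[0]]); m=np.array([504.,-65.2]); U=8
tiles=[]
for c,(r0,r1,c0,c1) in (("top",(155,225,270,350)),("scene",(205,280,250,330))):
    fs=[manip.grab_frame(c) for _ in range(4)]; f=fs[0]; I=np.mean([g["img"].mean(2) for g in fs],0)[r0:r1,c0:c1].astype(np.float32)
    K=np.array([[f["fx"],0,f["cx"]],[0,f["fy"],f["cy"]],[0,0,1.]]); rv=cv2.Rodrigues(np.array(f["R"]))[0]
    def uv(Q):
        Q=np.asarray(Q,float); X=np.c_[m+Q[:,:1]*d+Q[:,1:2]*n,Q[:,2]]
        return cv2.projectPoints(X,rv,np.array(f["t"],float),K,np.array(f["dist"],float))[0][:,0]-[c0,r0]
    def cover(Q):   # anti-aliased silhouette
        h=cv2.convexHull(((uv(Q)+.5)*U*16).astype(np.int32)); M=np.zeros((I.shape[0]*U,I.shape[1]*U),np.float32)
        cv2.fillConvexPoly(M,h,1.,cv2.LINE_8,4); return cv2.GaussianBlur(cv2.resize(M,I.shape[::-1],interpolation=cv2.INTER_AREA),(0,0),.7)
    box=lambda s,y,z:[(s-i*50,y+j*10,z+k*10) for i in(0,1) for j in(-1,1) for k in(-1,1)]
    cyl=lambda s,y,zl,zh:[(s+10*np.cos(t),y+10*np.sin(t),z) for t in np.arange(0,6.3,.2) for z in(zl,zh)]
    def fit(gen,x0,roi):
        W=cv2.dilate(cover(roi),np.ones((7,7)))>.05
        def cost(p):
            M=cover(gen(p))[W]; A=np.c_[M,np.ones(M.size)]; v=I[W]; x=np.linalg.lstsq(A,v,rcond=None)[0]; return np.abs(A@x-v).mean()
        return minimize(cost,x0,method="Nelder-Mead",options=dict(initial_simplex=np.array([x0]+[[v+(4 if i==j else 0) for j,v in enumerate(x0)] for i in range(len(x0))],float)))
    s0=104.5 if c=="top" else 108
    rear=lambda s,y,z:[(s-i*22,y+j*10,z+k*10) for i in(0,1) for j in(-1,1) for k in(-1,1)]
    for z in (54,55,56):
        o=fit(lambda p:box(p[0],p[1],z),[s0,0.],box(s0,0,z)); print(c,"handle z",z,"s_end,y",o.x.round(2),o.fun.round(2))
    o=fit(lambda p:cyl(p[0],p[1],42,60),[s0,90.],cyl(s0,90,50,60)); print(c,"knob s,y",o.x.round(2),o.fun.round(2))
    h=fit(lambda p:box(p[0],p[1],55),[s0,0.],box(s0,0,55)).x
    V=cv2.cvtColor(cv2.resize(I,None,fx=5,fy=5,interpolation=cv2.INTER_CUBIC).clip(0,255).astype(np.uint8),cv2.COLOR_GRAY2BGR)
    dr=lambda Q,col:cv2.polylines(V,[((uv(Q)+.5)*5).astype(int)],False,col,1)
    y=h[1]; q=[(h[0],y+j*10,55+k*10) for j,k in((-1,-1),(-1,1),(1,1),(1,-1),(-1,-1))]; dr(q,(0,0,255)); dr([(h[0]-50,y-10,65),(h[0],y-10,65)],(0,0,255)); dr([(h[0]-50,y+10,65),(h[0],y+10,65)],(0,0,255))
    dr([(h[0],20,14),(h[0],70,14)],(0,255,0)); tiles.append(cv2.copyMakeBorder(V,0,400-V.shape[0],0,0,cv2.BORDER_CONSTANT))
cv2.imwrite("pics/f.png",cv2.hconcat(tiles))
E
python3 fitbox.py
```

```text
top handle z 54 s_end,y [105.4   -3.11] 11.68
top handle z 55 s_end,y [105.21  -3.2 ] 11.76
top handle z 56 s_end,y [105.04  -3.32] 11.87
top knob s,y [99.7  82.23] 26.12
scene handle z 54 s_end,y [105.64  -7.4 ] 27.2
scene handle z 55 s_end,y [106.06  -6.59] 26.91
scene handle z 56 s_end,y [106.54  -5.45] 27.08
scene knob s,y [112.7   96.31] 22.69
```

View pics/f.png

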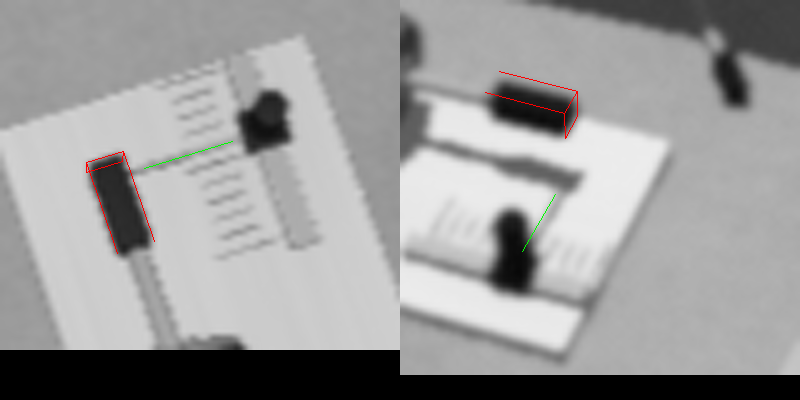

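```bash
sed -i 's/\[r0:r1,c0:c1\].astype(np.float32)/[r0:r1,c0:c1].clip(0,110).astype(np.float32)/; /^    V=/,/^    dr(\[(h/d; /imwrite/d; s/^    o=fit(lambda p:cyl.*$//' fitbox.py
cat >> fitbox.py <<'E'
    o=fit(lambda p:box(p[0],p[1],p[2]),[s0,0.,55],box(s0,0,55)); print(c,"free",o.x.round(2),o.fun.round(2))
    # pointer: 3 mm blade at z 14, free end y=20..60, fitted for s on raw intensities near it
    I=np.mean([g["img"].mean(2) for g in fs],0)[r0:r1,c0:c1].astype(np.float32)
    bl=lambda s,y1:[(s+i*1.5,y,14) for i in(-1,1) for y in(24,y1)]
    for y1 in (36,44):
        o=fit(lambda p:bl(p[0],y1),[s0],bl(s0,y1)); print(c,"pointer",y1,o.x.round(2),o.fun.round(2))
E
python3 fitbox.py
```

```text
top handle z 54 s_end,y [106.25  -3.57] 9.01
top handle z 55 s_end,y [106.85  -4.03] 9.03
top handle z 56 s_end,y [106.23  -3.87] 9.06
top free [ 160.23   21.07 -193.49] 3.05
top pointer 36 [104.61] 12.16
top pointer 44 [104.61] 10.76
scene handle z 54 s_end,y [107.21  -1.77] 12.86
scene handle z 55 s_end,y [107.47  -1.09] 13.05
scene handle z 56 s_end,y [107.56  -0.  ] 12.92
scene free [107.31  -0.6   54.82] 13.04
scene pointer 36 [109.5] 29.3
scene pointer 44 [101.75] 35.9
```

Emit:
step_arm(plan=[[[-0.0333, 0.004, 0], 0, -1], [[-0.0333, 0.004, 0], 0, -1], [[-0.0333, 0.004, 0], 0, -1], [[-0.0333, 0.004, 0], 0, -1], [[-0.0333, 0.004, 0], 0, -1], [[-0.0333, 0.004, 0], 0, -1], [[-0.0333, 0.004, 0], 0, -1], [[-0.0333, 0.004, 0], 0, -1], [[0, 0, 0], 5, -1]])

```text
time_s: 30.15
eef_pos: [641.8, -55.8, 167.9]
eef_rot: [[-0.121, 0.993, 0.003], [0.993, 0.121, -0.005], [-0.005, 0.002, -1.0]]
ft_force: [-0.5, -0.8, 0.7]
grip_width: 0.0
finger_force: 0.0
```

Emit:
step_arm(plan=[[[0, 0, 0], 7.1, -1], [[0, 0, 0], 7.1, -1], [[0, 0, 0], 7.1, -1], [[0, 0, 0], 7.1, -1], [[0, 0, 0], 7.1, -1], [[0, 0, 0], 7.1, -1], [[0, 0, 0], 7.1, -1], [[0, 0, 0], 7.1, -1], [[0, 0, 0], 7.1, -1], [[0, 0, 0], 7.1, -1], [[0, 0, 0], 7.1, -1], [[0, 0, 0], 7.1, -1]])

```text
time_s: 31.15
eef_pos: [641.0, -45.6, 166.8]
eef_rot: [[0.978, 0.208, 0.0], [0.208, -0.978, 0.0], [0.0, -0.0, -1.0]]
ft_force: [-0.5, 0.5, -0.1]
grip_width: -0.1
finger_force: 0.0
```

Emit:
step_arm(plan=[[[0, 0, 0], 0.6, -1], [[0, 0, 0], 0, -1], [[0, 0, 0], 0, -1]])

```text
time_s: 31.4
eef_pos: [640.9, -45.8, 166.7]
eef_rot: [[0.978, 0.206, -0.0], [0.206, -0.978, -0.0], [-0.0, 0.0, -1.0]]
ft_force: [0.7, 0.2, 0.4]
grip_width: -0.1
finger_force: 0.0
```

Emit:
step_arm(plan=[[[0.002, -0.0102, 0.006], -0.4, -1], [[0, 0, 0.015], 0, -1], [[0, 0, 0.015], 0, -1], [[0, 0, 0.015], 0, -1], [[0, 0, 0.015], 0, -1], [[0, 0, 0.015], 0, -1], [[0, 0, 0.015], 0, -1], [[0, 0, 0.013], 0, -1], [[0, 0, 0.01], 0, -1], [[0, 0, 0.005], 0, -1], [[0, 0, 0], 0, -1]])

```text
time_s: 32.32
eef_pos: [640.2, -35.4, 41.5]
eef_rot: [[0.978, 0.21, -0.002], [0.21, -0.978, -0.0], [-0.002, -0.0, -1.0]]
ft_force: [0.3, -0.1, -0.7]
grip_width: -0.0
finger_force: 0.0
```

Emit:
step_arm(plan=[[[-0.003, 0, 0], 0, -1], [[-0.003, 0, 0], 0, -1], [[-0.003, 0, 0], 0, -1], [[-0.003, 0, 0], 0, -1], [[-0.002, 0, 0], 0, -1], [[-0.002, 0, 0], 0, -1], [[0, 0, 0], 0, -1]])

```text
time_s: 32.9
eef_pos: [624.8, -38.9, 43.0]
eef_rot: [[0.978, 0.209, -0.0], [0.209, -0.978, 0.0], [0.0, -0.0, -1.0]]
ft_force: [-0.2, -0.7, -0.5]
grip_width: -0.2
finger_force: 0.0
```

Emit:
step_arm(plan=[[[-0.001, 0, 0], 0, -1], [[-0.001, 0, 0], 0, -1], [[-0.001, 0, 0], 0, -1], [[-0.001, 0, 0], 0, -1], [[-0.001, 0, 0], 0, -1], [[-0.001, 0, 0], 0, -1]])

```text
time_s: 33.4
eef_pos: [619.2, -40.1, 42.8]
eef_rot: [[0.978, 0.21, -0.0], [0.21, -0.978, -0.0], [-0.0, -0.0, -1.0]]
ft_force: [-0.2, 0.1, 0.3]
grip_width: 0.2
finger_force: 0.0
```

Emit:
step_arm(plan=[[[-0.001, 0, 0], 0, -1], [[-0.001, 0, 0], 0, -1], [[-0.001, 0, 0], 0, -1]])

```text
time_s: 33.65
eef_pos: [618.5, -40.2, 43.4]
eef_rot: [[0.978, 0.21, 0.004], [0.21, -0.978, -0.0], [0.004, 0.001, -1.0]]
ft_force: [7.3, 1.1, -1.7]
grip_width: -0.0
finger_force: 3.8
```

Emit:
step_arm(plan=[[[-0.001, 0, 0], 0, -1], [[-0.001, 0, 0], 0, -1], [[0, 0, 0], 0, -1]])

```text
time_s: 33.9
eef_pos: [618.4, -40.1, 44.0]
eef_rot: [[0.977, 0.211, 0.007], [0.211, -0.977, -0.0], [0.007, 0.002, -1.0]]
ft_force: [9.7, -0.1, -0.7]
grip_width: -0.0
finger_force: 4.8
```

```bash
cat > now.py <<'E'
from h import *
s=manip.sense(); e=np.array(s["eef_pos"]); a=np.radians(12.3); d=np.array([np.cos(a),np.sin(a)]); v=e[:2]-[504,-65.2]
print(e.round(2),"s",(v@d).round(2),"y",(v@[d[1],-d[0]]).round(2),np.round(s["ft_force"],1),"tilt",np.round(np.array(s["eef_rot"])[:,2],4),s["time_s"])
E
python3 now.py
```

```text
[618.41 -40.14  44.03] s 117.12 y -0.11 [ 9.7 -0.1 -0.7] tilt [ 0.0075 -0.     -1.    ] 33.9
```

Emit:
step_arm(plan=[[[0.003, 0, 0], 0, -1], [[0.006, 0, 0], 0, -1], [[0.008, 0, 0], 0, -1], [[0.008, 0, 0], 0, -1], [[0.004, 0.01, 0], 0, -1], [[0, 0.02, 0], 0, -1], [[0, 0.02, 0], 0, -1], [[0, 0.02, 0], 0, -1], [[0, 0.015, 0], 0, -1], [[0, 0.005, 0], 0, -1], [[0, 0, 0], 0, -1]])

```text
time_s: 34.82
eef_pos: [661.5, -125.7, 42.9]
eef_rot: [[0.978, 0.207, -0.0], [0.207, -0.978, -0.001], [-0.0, 0.001, -1.0]]
ft_force: [-0.0, 0.4, 0.7]
grip_width: 0.2
finger_force: 0.0
```

```bash
python3 now.py
```

```text
[ 661.49 -125.73   42.86] s 140.98 y 92.69 [-0.   0.4  0.7] tilt [-1.0e-04 -1.3e-03 -1.0e+00] 34.8167
```

Emit:
step_arm(plan=[[[-0.003, 0, 0], -0.3, -1], [[-0.003, 0, 0], 0, -1], [[-0.003, 0, 0], 0, -1], [[-0.002, 0, 0], 0, -1], [[-0.001, 0, 0], 0, -1], [[0, 0, 0], 0, -1]])

```text
time_s: 35.32
eef_pos: [649.6, -125.1, 42.8]
eef_rot: [[0.977, 0.215, -0.0], [0.215, -0.977, 0.0], [-0.0, -0.0, -1.0]]
ft_force: [0.3, -0.3, -0.8]
grip_width: -0.2
finger_force: 0.0
```

```bash
python3 now.py
```

```text
[ 649.62 -125.06   42.84] s 129.53 y 89.5 [ 0.3 -0.3 -0.8] tilt [-2.e-04  4.e-04 -1.e+00] 35.3167
```

Emit:
step_arm(plan=[[[-0.0005, 0, 0], 0, -1], [[-0.0005, 0, 0], 0, -1], [[0, 0, 0], 0, -1]])

```text
time_s: 35.57
eef_pos: [648.9, -125.7, 42.8]
eef_rot: [[0.977, 0.215, 0.0], [0.215, -0.977, 0.0], [0.0, -0.0, -1.0]]
ft_force: [-0.3, 0.0, 1.3]
grip_width: -0.1
finger_force: 0.0
```

```bash
python3 now.py
```

```text
[ 648.94 -125.73   42.79] s 128.72 y 90.02 [-0.3  0.   1.3] tilt [ 0.  0. -1.] 35.5667
```

Emit:
step_arm(plan=[[[-0.0005, 0, 0], 0, -1], [[-0.0005, 0, 0], 0, -1], [[0, 0, 0], 0, -1]])

```text
time_s: 35.82
eef_pos: [647.9, -126.1, 42.8]
eef_rot: [[0.977, 0.215, -0.0], [0.215, -0.977, -0.0], [-0.0, -0.0, -1.0]]
ft_force: [-0.6, -0.6, 0.0]
grip_width: 0.0
finger_force: 0.0
```

Emit:
step_arm(plan=[[[-0.0005, 0, 0], 0, -1], [[0, 0, 0], 0, -1], [[0, 0, 0], 0, -1]])

```text
time_s: 36.07
eef_pos: [647.4, -126.1, 42.8]
eef_rot: [[0.977, 0.215, -0.0], [0.215, -0.977, -0.0], [-0.0, -0.0, -1.0]]
ft_force: [0.8, -0.0, -0.1]
grip_width: -0.1
finger_force: 0.0
```

```bash
python3 now.py
```

```text
[ 647.44 -126.14   42.77] s 127.16 y 90.1 [ 0.8 -0.  -0.1] tilt [-0. -0. -1.] 36.0667
```

Emit:
step_arm(plan=[[[-0.0005, 0, 0], 0, -1], [[0, 0, 0], 0, -1], [[0, 0, 0], 0, -1]])

```text
time_s: 36.32
eef_pos: [647.2, -126.1, 42.8]
eef_rot: [[0.977, 0.215, 0.0], [0.215, -0.977, 0.0], [0.0, 0.0, -1.0]]
ft_force: [1.1, 0.2, 0.1]
grip_width: -0.0
finger_force: 0.4
```

Emit:
step_arm(plan=[[[-0.0005, 0, 0], 0, -1], [[0, 0, 0], 0, -1], [[0, 0, 0], 0, -1]])

```text
time_s: 36.57
eef_pos: [646.9, -126.2, 42.9]
eef_rot: [[0.977, 0.215, 0.001], [0.215, -0.977, -0.0], [0.001, 0.0, -1.0]]
ft_force: [1.7, -0.0, -1.3]
grip_width: -0.3
finger_force: 1.0
```

```bash
python3 now.py
```

```text
[ 646.87 -126.21   42.86] s 126.59 y 90.05 [ 1.7 -0.  -1.3] tilt [ 7.e-04 -0.e+00 -1.e+00] 36.5667
```

Emit:
step_arm(plan=[[[0.004, 0, 0], 0, -1], [[0.01, 0, 0], 0, -1], [[0.01, 0, -0.005], 0, -1], [[0, 0, -0.02], 0, -1], [[0, 0, -0.025], 0, -1], [[0, 0, -0.025], 0, -1], [[0, 0, -0.025], 0, -1], [[0, 0, -0.02], 0, -1], [[0, 0, 0], 0, -1], [[0, 0, 0], 0, -1]])

```text
time_s: 37.4
eef_pos: [671.0, -121.2, 163.9]
eef_rot: [[0.977, 0.215, 0.002], [0.215, -0.977, -0.0], [0.002, 0.001, -1.0]]
ft_force: [0.0, -0.2, -0.6]
grip_width: -0.1
finger_force: 0.0
```

```bash
python3 now.py; python3 -c "
from bench import manip
print(manip.job_done())"
```

```text
[ 670.96 -121.17  163.89] s 151.21 y 90.25 [ 0.  -0.2 -0.6] tilt [ 2.e-03 -2.e-04 -1.e+00] 37.4
the job is handed in; nothing more can be done
None
```

The rod is home on its stop (highest push read about 19 N; it did not move under a later 10 N push). By touch, the pointer is within about 0.5 mm of the handle's rear end. I handed the job in at 37 s with the arm clear of everything.

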